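# Close up the sharps bin for collection

## Robot

A 6-joint arm with a two-finger parallel gripper is mounted at the origin on the work surface. World frame = base frame: x ahead of the robot, y to its left, z up, the work surface at z = 0. Lengths are in m, angles in rad, forces in N, time in s.
With the tool pointing down it reaches from about 0.425 to 0.95 m from the base axis. Payload 3.5 kg.
Tool frame: the origin (TCP) lies between the finger pads, 19 mm behind the fingertips; this is the grasp point; z points along the fingers, y is the line along which they close (so a half turn about z gives the same grasp; the last joint's range is limited). The gripper opens to 85 mm and grips with 20 to 120 N. Pads are 22 mm wide; open, the fingers measure 114 mm over their backs; the gripper's body (76 mm by 85 mm) begins 54 mm behind the grasp point. The pads swing forward as they close: fully open they stand 13 mm farther back than shut.
Start: joints at [-1.29, 0.286, 1.577, -0, 1.279, -0.15], TCP at [0.282, -0.613, 0.25] pointing down, gripper open.
Joint ranges: [-2.77, 2.77], [-0.9, 2.22], [0.21, 2.48], [-1.53, 4.67], [0.24, 2.81], [-2.84, 2.84]. Speed limits (rad/s): [2.79, 2.79, 3.14, 3.14, 3.14, 3.14].

## Interface

Orientations are given as a unit quaternion [x, y, z, w].
In Python, from plant import ctrl, read_camera, sign_off gives the robot as it stands (ctrl), with the cameras as plain functions and the job as plain functions.
- The arm moves only by the shell command python3 inch.py 'ROWS' [FORCE]. ROWS is a JSON object with one list for each field, all of the same length, 1 to 10, a row being the entries at one place: sx, sy, sz (the shift in m), wx, wy, wz (a rotation vector in rad), finger_gap (the opening from 0.0 (shut) to 1.0 (fully open)); each row is the pose to reach, as a shift and turn from the pose commanded when the command began, along the tool's axes at that moment; what a row does not reach only later rows make up. A row lasts 1/8 s, in which the tool goes at most 0.0625 m and 0.188 rad, less where a joint would pass 70% of its speed; a pose out of reach is approached as far as the arm can. The fingers move at their own pace and stop on an object; FORCE is the grip in N (left out, the last holds). Time passes only in rows, so rows that do not move let the fingers close. It prints the time, the measured TCP pose, the force, the opening and the grip force at its end. Input that does not fit is refused with a message, and nothing moves.
- ctrl.get_state(): the state, without advancing time (a new reading comes with each control period).
- read_camera(name): name is "side" or "top" or "wrist"; returns a dict with "pixels" (480x640x3 uint8, red, green, blue), "camera_matrix" (3x3 intrinsics, pixels), "xyz" and "orientation" of the camera in the world. Camera axes: x right, y down, z forward; pixel columns grow to the right and rows downward; lengths in m; the calibration is good to about 2 mm. A picture is of the moment at which its call begins. There is no depth.
- sign_off(): hands the job in; it is judged then, once.
The state is a dict: "time": time; "qpos": joint angles; "dq": joint speeds; "joint_efforts": joint torques, N m; "eef_pos": TCP position; "tcp_rot": TCP orientation; "contact_force": force on the tool from outside, world axes, zero at the start; "wrist_torque": the same for the moment, N m; "opening": opening from 0.0 (shut) to 1.0 (fully open); "finger_force": force on a finger pad.
Only numpy, scipy, OpenCV 4.12 (cv2) and the standard library are available. Lean on these libraries where they do the work, as an engineer would, in place of code of your own. Each camera call takes 0.05 s, during which the arm holds its last target. There are 200 camera calls.

## Task

Close up the yellow sharps bin for collection. First lift the sliding hatch by its blue fin over the red parking bump, without forcing it, and slide it across the mouth until it has dropped fully home in the pocket of the red keeper at the far end, feeling for the keeper's stop wall gently rather than ramming it; then set the loose yellow cap, without dropping it, onto the bin's round neck so that it sits seated and level. Let go of both and leave the other things on the table where they stand.

Things in the scene. Friction and masses are not known exactly. Their poses are not given: they have to be found in the camera images.
- deck: the bin's sloped yellow top (fixed; 189 mm up the slope, 266 mm across), tilted 32 degrees, facing the robot. Origin: centre of its surface. x points up the slope (away from the robot), y across the deck (the way the hatch travels to close), z straight out of the surface. A steel rail 12 mm high runs along x = +78 mm.
- mouth (a point): centre of the bin's black mouth in the deck (80 mm in x, 64 mm in y), at deck y = +45 mm; axes as the deck's
- hatch: white sliding hatch plate (100 mm in x, 110 in y, top 7 mm over the deck), axes as the deck's. Origin: below its centre, on the deck surface when down. It moves only along deck y (3 N friction) and lifts up to 16 mm along deck z against a 4 to 7 N spring that pushes it down. Parked, down, at deck y = -58 to -52 mm. Two pins 34 mm high stand at its x = +61, y = -42 and +42 mm.
- fin (a point): grip point in the hatch's handle, a blue fin standing on the plate: 60 mm long in y, 10 mm thick in x; the point is 32 mm over the hatch origin, the fin reaches 9 mm above it and 25 mm below it to the plate. Axes as the deck's: grip across x with the tool along -z, TCP at this point.
- lug (a point): underside of the blue lug (12 mm in y, 16 in x, 12 high) that sticks out of the hatch plate's lower edge, 58 mm down the slope of the hatch origin; it moves with the hatch, 1 mm above the deck when down. It is what the bump and the keeper stop.
- lug_track (a point): point of the deck's lower strip at deck x = -59, y = +30 mm, on the lug's way. About here is the red keeper, screwed on at a place that differs by 30 mm in y from bin to bin (not measured): along +y first a step 9 mm high and 30 mm long, then a pocket 16 mm long at deck level, then a stop wall 28 mm high, its rubber face (gives 2.5 mm) at deck y = +36 to +66 mm.
- bump: red parking bump, 14 mm long in y, 9 mm high, fixed. Its origin and axes are the deck's; the bump itself is at x = -59, y = -43 to -29 mm. The parked lug stands 3 to 9 mm before it; lift the hatch 9 mm or more to pass, and keep it lifted until the lug meets the keeper's stop wall; then let it down into the pocket (4 mm of play). Between bump and keeper the hatch can drop too, but is not closed.
- cap: loose yellow round cap, about 0.15 kg, lying on the table left or right of the bin. Origin: centre of its underside, z up. From below: a chamfered boss 69 mm across, 8 mm deep; a disc 104 mm across, 8 to 14 mm; an upright red bar grip 52 mm long in the cap's x, 12 mm thick in its y, 14 to 48 mm: grip it across y, TCP at 38 mm.
- neck_rim (a point): centre of the top rim of the bin's round neck, upright, 225 mm above the table (neck 88 mm outside, 76 mm inside, open, 25 mm deep). Seated, the cap's boss is inside the neck, its disc lies on the rim and the cap's origin is 8 mm below this point.
- dish: steel kidney dish about 200 x 90 x 34 mm, left or right of the bin; leave it alone
- bottle: white plastic bottle 64 mm across, 150 mm tall; leave it alone
- tape: skin-coloured roll of tape lying flat, 72 mm across, 25 mm high; leave it alone
- jar: glass jar with steel lid, 80 mm across, 110 mm tall; leave it alone
- rack_blue: small white rack of ten tubes with blue caps, 54 x 117 mm, 102 mm tall; leave it alone

How it is judged:
On the way, in this order (a step that is already met when the one before it is completed fails the run):
1. the hatch has been lifted past the parking bump (y of hatch in the frame of deck above -0.02 m), for 0.05 s.
2. the hatch has dropped home in the keeper's pocket (y of hatch in the frame of deck above 0.02 m and z of hatch in the frame of deck below 0.003 m), for 0.2 s.
3. the cap is lowered onto the neck in the grip, not dropped from more than about 10 mm (horizontal distance between cap and neck_rim below 0.008 m and z of cap in the frame of neck_rim below 0.003 m and contact force between the fingers and cap above 1 N), for 0.05 s.
At the end, for the whole second after the job is handed in: The hatch covers the mouth and is down (within 3 mm) with its lug in the keeper's pocket; the cap sits on the neck with its boss inside: centred within 6 mm, down within 2.5 mm, level within 3 degrees; both released and at rest (all of step 2 and horizontal distance between cap and neck_rim below 0.006 m and z of cap in the frame of neck_rim below -0.0055 m and angle between cap's own z axis and vertical below 0.05 rad and linear speed of each of cap, hatch below 0.02 m/s); the robot touches nothing.
It fails at once if the hatch is forced against the parking bump with more than 30 N (contact force between hatch and bump above 30 N).
It fails at once if the hatch is rammed against the keeper with more than 30 N (contact force between hatch and buffer_c0 above 30 N or contact force between hatch and keeper_c0 above 30 N).
It fails at once if another thing on the table is shifted by more than 30 mm (distance of any of dish, bottle, tape, jar, rack_blue from where it was at the start of the episode above 0.03 m).
It also fails if it takes over 58 s, if anything falls off the work surface, if the arm or the gripper's body presses on something with over 40 N, if the wrist force passes 120 N, or if a joint passes its speed limit or range.

## Working session

There is one attempt and no reset: what is moved stays moved. The work goes in short steps, Python scripts to look and compute and a shell command to move; the robot and the scene stay as the last step left them, time stands still between calls to the robot, and variables do not carry over. Pictures are saved under pics/ and viewed, at most 10 in all, crops included, and the job is handed in when it is done.

```bash
ls; mkdir -p pics; cat > h.py <<'E'
import numpy as np, cv2
from scipy.spatial.transform import Rotation as R
from plant import ctrl, read_camera, sign_off
def snap(name,fn):
    c=read_camera(name); cv2.imwrite(f'pics/{fn}.png',c['pixels'][:,:,::-1]); np.savez(f'pics/{fn}.npz',**{k:np.array(v) for k,v in c.items()}); return c
def load(fn): return dict(np.load(f'pics/{fn}.npz'))
def ray(c,uv):
    K=np.array(c['camera_matrix']); d=np.linalg.inv(K)@np.array([uv[0],uv[1],1.]); d=R.from_quat(c['orientation']).apply(d); return np.array(c['xyz']),d/np.linalg.norm(d)
def plane(c,uv,z):
    o,d=ray(c,uv); return o+d*(z-o[2])/d[2]
def tri(*a):
    A=np.zeros((3,3));b=np.zeros(3); rs=[ray(c,uv) for c,uv in a]
    for o,d in rs: P=np.eye(3)-np.outer(d,d);A+=P;b+=P@o
    p=np.linalg.solve(A,b); return p,[np.linalg.norm((np.eye(3)-np.outer(d,d))@(p-o)) for o,d in rs]
def proj(c,p):
    q=R.from_quat(c['orientation']).inv().apply(np.array(p)-np.array(c['xyz'])); q=np.array(c['camera_matrix'])@q; return q[:2]/q[2]
E
python3 - <<'E'
from h import *
for n in ('top','side','wrist'):
    c=snap(n,n+'0'); print(n,np.round(c['xyz'],3),np.round(c['orientation'],3),np.round(c['camera_matrix'],0).tolist())
s=ctrl.get_state(); print(s)
E
```

```text
inch.py
pics
plant.py
top [ 0.425 -0.007  1.519] [ 0.71  -0.702  0.033 -0.042] [[583.0, 0.0, 325.0], [0.0, 583.0, 238.0], [0.0, 0.0, 1.0]]
side [0.1   1.076 0.882] [-0.166  0.858 -0.476  0.101] [[461.0, 0.0, 315.0], [0.0, 461.0, 242.0], [0.0, 0.0, 1.0]]
wrist [ 0.355 -0.579  0.374] [ 0.831 -0.533 -0.086  0.131] [[338.0, 0.0, 320.0], [0.0, 338.0, 239.0], [0.0, 0.0, 1.0]]
{'time': 0.15, 'qpos': array([-1.28997383e+00,  2.87011307e-01,  1.57787131e+00,  1.74160114e-05,
        1.27856667e+00, -1.50050199e-01]), 'dq': array([-0.0009489 , -0.00217148, -0.00333067,  0.00139221, -0.00034637,
       -0.00034069]), 'joint_efforts': array([ 6.70278259e-04, -4.06604183e+01, -2.93141216e+01, -1.42565696e-04,
        3.96514835e-03, -1.98759051e-05]), 'eef_pos': array([ 0.28178802, -0.6128391 ,  0.24891555]), 'tcp_rot': array([ 9.76883324e-01,  2.13771161e-01, -5.23373799e-05, -9.26881340e-04]), 'contact_force': array([-0.38293678, -0.50567051,  0.2435309 ]), 'wrist_torque': array([ 0.02800782, -0.00346473,  0.00236058]), 'finger_force': 0.0, 'opening': 0.9995432124212771}
```

View pics/top0.png

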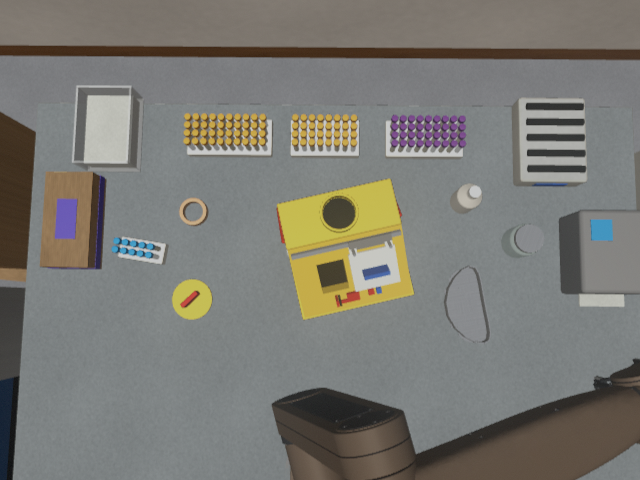

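View pics/side0.png

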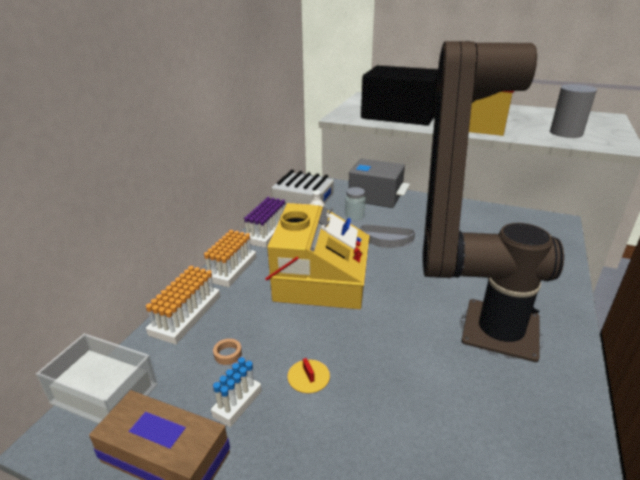

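The top view shows the bin centred near (345,250), hatch fin near (376,271), neck at (339,213) and the cap with its red bar at (191,299). The dish is at (467,305). The side view confirms this: cap at (309,375), neck at (295,219).

```bash
python3 - <<'E'
from h import *
R_={'top0':dict(bin=(260,170,430,330),cap=(165,270,225,330)),'side0':dict(bin=(255,195,390,310),cap=(275,345,345,405))}
for f in R_:
    c=load(f);im=c['pixels'];hsv=cv2.cvtColor(im,cv2.COLOR_RGB2HSV)
    H,S,V=[hsv[...,i].astype(int) for i in range(3)]
    M=dict(blue=(H>100)&(H<130)&(S>120),red=((H<8)|(H>172))&(S>130)&(V>90),dark=(V<70),yel=(H>20)&(H<32)&(S>130),white=(S<40)&(V>190))
    for reg,(x0,y0,x1,y1) in R_[f].items():
        for m,a in M.items():
            b=np.zeros(im.shape[:2],np.uint8); b[y0:y1,x0:x1]=a[y0:y1,x0:x1]
            n,l,st,ce=cv2.connectedComponentsWithStats(b)
            for i in range(1,n):
                if st[i,4]>12:
                    r=cv2.minAreaRect(np.argwhere(l==i)[:,::-1].astype(np.float32)); print(f,reg,m,st[i,4],np.round(ce[i],1),'rect',np.round(r[0],1),np.round(r[1],1),round(r[2],1))
a=load('top0');b=load('side0')
im=cv2.resize(a['pixels'][170:330,265:425],None,fx=3.7,fy=3.7,interpolation=cv2.INTER_CUBIC);cv2.imwrite('pics/crop1.png',im[:,:,::-1])
for nm,z in (('neck',.225),): print(plane(a,(339,213),z))
print('cap',plane(a,(191.5,299.5),.04), plane(a,(192,299),.014))
E
```

```text
top0 bin blue 89 [376.8 274.6] rect [376.8 274.6] [ 3.5 25. ] 77.0
top0 bin blue 21 [378.3 289.9] rect [378.3 289.9] [5.1 3.8] 71.6
top0 bin red 13 [399.5 212. ] rect [399.6 211.4] [9.2 1.5] 76.0
top0 bin red 34 [280.9 232.9] rect [280.5 231.6] [21.4  1.7] 77.9
top0 bin red 28 [370.6 291.2] rect [370.5 291.5] [5. 5.] 90.0
top0 bin red 116 [351.3 296.7] rect [349.4 296.6] [ 8.2 18.8] 77.5
top0 bin red 20 [337.1 300.6] rect [337.3 300.3] [9.5 2.4] 76.0
top0 bin dark 264 [336.4 205.7] rect [336.4 206.4] [15.5 29.8] 75.1
top0 bin dark 280 [327.8 275. ] rect [330.3 273.2] [21.4 22.7] 77.0
top0 bin yel 9036 [340.2 244.3] rect [346.5 248.3] [118.4 117.5] 77.0
top0 bin yel 43 [370.3 247.4] rect [370.1 247.5] [ 1.5 26.7] 77.2
top0 bin white 1361 [373.8 266.6] rect [374.2 265.6] [41.4 47.6] 77.5
top0 cap red 94 [189.1 298.8] rect [189. 299.] [ 4.2 19.8] 45.0
top0 cap yel 1072 [192.  298.9] rect [191.5 299. ] [38. 39.] 90.0
side0 bin blue 14 [325.4 196.1] rect [326.  196.5] [3. 4.] 90.0
side0 bin blue 61 [346.1 225.3] rect [345.9 225.7] [ 4.  16.5] 26.6
side0 bin red 61 [357. 254.] rect [357.2 254. ] [ 5.7 11.9] 6.3
side0 bin red 82 [282.  267.7] rect [281.4 267.9] [ 2.6 36.9] 55.6
side0 bin dark 21 [383.  199.5] rect [383.8 199.3] [9.9 4.9] 45.0
side0 bin dark 20 [377.4 200.8] rect [377.  200.7] [8.4 5.5] 66.8
side0 bin dark 47 [294.9 219.5] rect [295.  219.5] [14.  3.] 0.0
side0 bin yel 6735 [315.4 262.2] rect [316.9 254.9] [99.4 98.9] 5.2
side0 bin white 51 [316.7 201.5] rect [316.8 202.8] [9.2 7.1] 45.0
side0 bin white 456 [341.  230.7] rect [341.  230.1] [37.9 16.6] 31.8
side0 bin white 92 [264.2 236.2] rect [265.5 235.5] [ 9.  22.2] 67.2
side0 cap red 110 [308.  368.8] rect [308.1 369.2] [23.   5.6] 66.8
side0 cap yel 879 [308.1 377.2] rect [308.5 376. ] [32. 41.] 90.0
[ 0.62075266 -0.0194897   0.225     ]
cap [0.42401986 0.3493977  0.04      ] [0.42529777 0.35441557 0.014     ]
```

View pics/crop1.png

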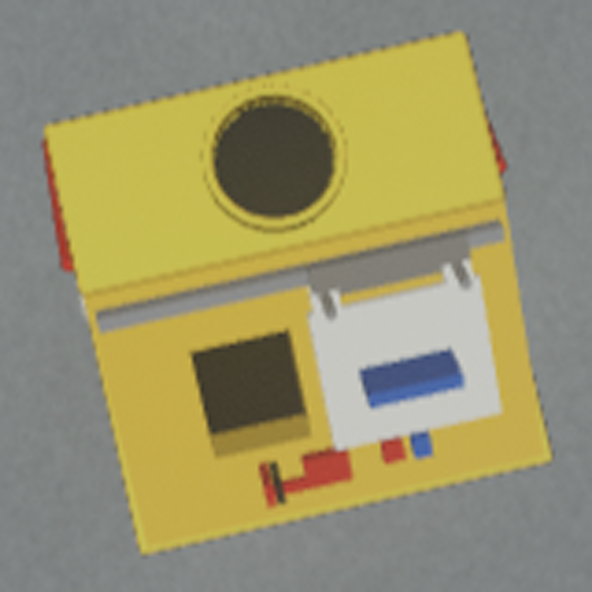

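The enlarged top view shows the whole deck. In crop pixels the fin is at (412,378), the lug at (421,445), the bump at (393,450), the keeper step at (328,466), the stop wall near (270,485) and the neck at (275,155). Next I'll get coarse 3D and a hover pose for the wrist camera.

```bash
python3 - <<'E'
from h import *
a=load('top0');b=load('side0')
print('fin',tri((a,(376.8,273.5)),(b,(346,225.3))))
print('neck',tri((a,(339,212.5)),(b,(295,219.5))))
print('capbar',tri((a,(189.1,298.8)),(b,(308,368.8))))
u=lambda x,y:(265+(x+.5)/3.7-.5,170+(y+.5)/3.7-.5)
# deck front-lower edge corners: height from known 266 length
L,Rr=u(142,553),u(550,458)
for z in (.08,.1,.12,.14): p,q=plane(a,L,z),plane(a,Rr,z); d=p-q; print(z,p,q,np.linalg.norm(d),np.degrees(np.arctan2(-d[0],d[1])))
p=plane(a,u(362,373),.2)-plane(a,u(452,351),.2); print('fin yaw',np.degrees(np.arctan2(-p[0],p[1])),np.linalg.norm(p))
s=ctrl.get_state(); T=R.from_quat(s['tcp_rot']); c=load('wrist0')
print('cam in tool',T.inv().apply(c['xyz']-s['eef_pos']),(T.inv()*R.from_quat(c['orientation'])).as_matrix().round(3))
E
cat >> h.py <<'E'
DR=R.from_euler('z',13.7,degrees=True)*R.from_euler('y',-32,degrees=True)
# tool x = deck y, tool y = deck x, tool z = -deck z
TR=R.from_matrix(DR.as_matrix()@np.array([[0,1,0],[1,0,0],[0,0,-1.]]))
def delta(p,r):
    s=ctrl.get_state();T=R.from_quat(s['tcp_rot'])
    print('d',T.inv().apply(np.array(p)-s['eef_pos']).round(4),'rv',(T.inv()*r).as_rotvec().round(4))
E
python3 - <<'E'
from h import *
n=DR.as_matrix()[:,2]; p=np.array([.491,-.108,.17])+.11*n; print(p); delta(p,TR)
E
```

```text
[ 0.43436731 -0.12180556  0.26328529]
d [ 0.3437 -0.3825 -0.0136] rv [-0.4675  0.383  -1.3411]
```

```bash
python3 inch.py '{"sx": [0.09, 0.18, 0.26, 0.3437, 0.3437, 0.3437, 0.3437, 0.3437, 0.3437, 0.3437], "sy": [-0.1, -0.2, -0.29, -0.3825, -0.3825, -0.3825, -0.3825, -0.3825, -0.3825, -0.3825], "sz": [-0.05, -0.05, -0.05, -0.0136, -0.0136, -0.0136, -0.0136, -0.0136, -0.0136, -0.0136], "wx": [-0.12, -0.23, -0.35, -0.4675, -0.4675, -0.4675, -0.4675, -0.4675, -0.4675, -0.4675], "wy": [0.1, 0.19, 0.29, 0.383, 0.383, 0.383, 0.383, 0.383, 0.383, 0.383], "wz": [-0.33, -0.67, -1.0, -1.3411, -1.3411, -1.3411, -1.3411, -1.3411, -1.3411, -1.3411], "finger_gap": [1, 1, 1, 1, 1, 1, 1, 1, 1, 1]}'
python3 - <<'E'
from h import *
n=DR.as_matrix()[:,2]; delta(np.array([.491,-.108,.17])+.11*n,TR); snap('wrist','wrist1'); print(ctrl.get_state()['qpos'])
E
```

```text
time: 1.4
eef_pos: [0.4343, -0.1207, 0.2632]
tcp_rot: [0.593, 0.757, 0.216, 0.171]
contact_force: [-0.2, -0.1, 0.6]
opening: 1.001
finger_force: 0.0
d [-0.0011 -0.0001 -0.0002] rv [-0.0003 -0.      0.0034]
[-0.73752211 -0.49972836  2.33585406  0.53453379  1.03605714 -1.19309438]
```

View pics/wrist1.png

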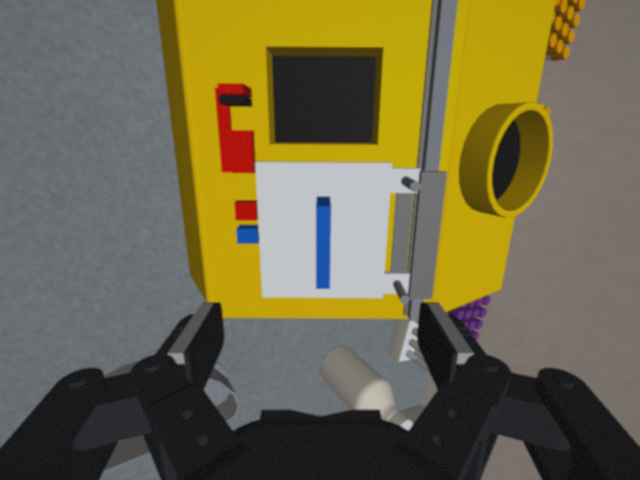

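The wrist view looks straight onto the deck. The fin spans (323,198) to (323,288), lug (247,235), bump (246,211), keeper step (237,150), wall (235,92), mouth x 268–382, y 47–143, and the neck rim is at about (520,160). I'll take a second view for stereo.

```bash
python3 inch.py '{"sx": [0.06, 0.06, 0.06], "sy": [0, 0, 0], "sz": [0, 0, 0], "wx": [0, 0, 0], "wy": [0, 0, 0], "wz": [0, 0, 0], "finger_gap": [1, 1, 1]}'
python3 - <<'E'
from h import *
snap('wrist','wrist2')
for f in ('wrist1','wrist2'):
    c=load(f);im=c['pixels'];hsv=cv2.cvtColor(im,cv2.COLOR_RGB2HSV)
    H,S,V=[hsv[...,i].astype(int) for i in range(3)]
    M=dict(blue=(H>100)&(H<130)&(S>120),red=((H<8)|(H>172))&(S>130)&(V>90),dark=(V<70),white=(S<40)&(V>190))
    for m,a in M.items():
        b=a.astype(np.uint8)
        n,l,st,ce=cv2.connectedComponentsWithStats(b)
        for i in range(1,n):
            if st[i,4]>100 and st[i,4]<25000 and ce[i][1]<(330) and 150<ce[i][0]<560:
                cn=cv2.findContours((l==i).astype(np.uint8),0,2)[0][0]; q=cv2.approxPolyDP(cn,4,True)[:,0]
                print(f,m,st[i],ce[i].round(1),q.tolist() if len(q)<9 else len(q))
    cv2.imwrite(f'pics/{f}n.png',c['pixels'][80:240,440:600,::-1])
E
```

```text
time: 1.82
eef_pos: [0.4205, -0.0649, 0.264]
tcp_rot: [0.594, 0.756, 0.216, 0.172]
contact_force: [0.1, -0.6, -0.2]
opening: 1.002
finger_force: 0.0
wrist1 blue [ 317  198   13   90 1135] [322.9 242.4] [[318, 198], [317, 287], [328, 287], [329, 205], [328, 198]]
wrist1 blue [237 226  21  17 336] [247.3 234.1] [[237, 229], [238, 242], [257, 241], [256, 226]]
wrist1 red [ 216   84   39   88 1927] [233.7 135.1] 11
wrist1 red [236 201  21  19 344] [245.8 210.1] [[255, 201], [237, 202], [237, 218], [256, 218]]
wrist1 dark [422   0  19 171 397] [431.5  79.9] [[440, 0], [422, 170]]
wrist1 dark [ 272   54  108   89 8926] [324.6  97.7] [[273, 55], [276, 141], [375, 140], [375, 55]]
wrist1 dark [220  95  31  11 298] [235.1  99.8] [[220, 96], [222, 103], [250, 105], [244, 95]]
wrist1 dark [ 493  120   28   79 1327] [506.5 159.4] [[515, 120], [495, 159], [497, 198], [517, 165], [520, 138]]
wrist1 white [  256   163   163   135 16205] [326.  227.2] 16
wrist2 blue [317 267  12  88 991] [322.3 311.1] [[322, 267], [317, 277], [317, 354], [327, 353], [328, 284]]
wrist2 blue [242 291  20  17 310] [251.9 299.2] [[245, 291], [243, 307], [260, 307], [260, 291]]
wrist2 red [ 223  172   36   73 1640] [239.6 211.5] 9
wrist2 red [241 269  20  18 328] [250.2 277.5] [[242, 270], [242, 286], [260, 284], [258, 269]]
wrist2 dark [414  57  20 190 414] [424.  148.2] [[433, 57], [414, 246]]
wrist2 dark [ 275  135  101   75 7151] [323.6 171.9] [[275, 136], [278, 209], [369, 209], [375, 137]]
wrist2 dark [227 181  28  11 197] [240.7 187.4] [[254, 181], [228, 185], [227, 191], [248, 191]]
wrist2 dark [ 481  193   27   68 1011] [494.1 227.2] [[505, 193], [486, 221], [482, 260], [503, 232]]
wrist2 white [  261   238   150   115 11804] [326.2 289.7] 26
```

```bash
python3 - <<'E'
from h import *
a=load('wrist1');b=load('wrist2')
Rm=DR.as_matrix()
def corners(c,m):
    pass
for c in (a,b):
    g=cv2.cvtColor(c['pixels'],cv2.COLOR_RGB2HSV)[...,2].astype(int)
    f=c is a
    col=322; r0=190 if f else 258
    print('fin col',g[r0:r0+30,col].tolist()); r1=280 if f else 346; print(g[r1:r1+12,col].tolist())
    # white plate: left/right cols at rows, bottom/top rows
    w=((c['pixels'].min(2)>150)).astype(np.uint8)
    for r in ((190,230,285) if f else (262,300,345)):
        x=np.where(w[r,200:430])[0]+200; print('row',r,x.min(),x.max())
    for k in (270,300,360,375):
        y=np.where(w[150 if f else 220:340 if f else 400,k])[0]+(150 if f else 220); print('col',k,y.min(),y.max())
    S=g[:,:]
    for k in (300,350):
        r=range(40,60) if f else range(118,142); print('mouth top col',k,[int(S[i,k]) for i in r]); r=range(134,150) if f else range(202,222); print(' bot',[int(S[i,k]) for i in r])
    r=100 if f else 170
    print('mouth row',S[r,262:280].tolist(),S[r,366:390].tolist())
print('fin near',tri((a,(322.5,288)),(b,(322,354.8))))
E
```

```text
fin col [200, 203, 202, 202, 201, 190, 155, 114, 99, 93, 92, 95, 93, 93, 95, 117, 147, 165, 172, 172, 171, 174, 172, 172, 173, 171, 171, 173, 172, 172]
[170, 171, 169, 169, 168, 169, 171, 170, 179, 191, 198, 200]
row 190 257 410
row 230 259 386
row 285 262 408
col 270 162 296
col 300 162 296
col 360 163 297
col 375 163 297
mouth top col 300 [191, 189, 191, 191, 190, 182, 151, 108, 82, 73, 73, 77, 75, 77, 72, 65, 49, 35, 34, 35]
 bot [34, 39, 37, 34, 36, 35, 33, 41, 71, 117, 160, 186, 194, 195, 194, 194]
mouth top col 350 [190, 190, 187, 193, 191, 189, 171, 125, 86, 76, 73, 74, 74, 75, 77, 66, 53, 41, 42, 38]
 bot [37, 37, 36, 37, 38, 36, 38, 37, 67, 105, 145, 179, 194, 196, 194, 192]
mouth row [193, 194, 193, 192, 187, 170, 138, 118, 118, 114, 108, 85, 56, 35, 32, 34, 35, 38] [39, 38, 39, 39, 34, 38, 40, 47, 58, 68, 66, 73, 73, 99, 147, 180, 192, 194, 193, 193, 192, 190, 192, 192]
fin col [195, 194, 196, 194, 193, 195, 193, 179, 134, 97, 90, 91, 94, 92, 92, 92, 91, 94, 92, 93, 91, 91, 92, 92, 92, 105, 130, 153, 164, 167]
[162, 164, 165, 164, 162, 162, 165, 163, 151, 127, 169, 188]
ro
[... 205 characters left out ...]
72, 125, 68, 35, 32, 33, 32, 35, 37]
 bot [34, 29, 30, 35, 36, 32, 33, 64, 96, 106, 110, 108, 109, 112, 108, 116, 142, 175, 190, 189]
mouth top col 350 [187, 188, 187, 188, 190, 188, 189, 191, 188, 189, 189, 190, 190, 187, 187, 175, 135, 84, 47, 33, 35, 36, 39, 37]
 bot [38, 36, 34, 36, 34, 34, 31, 57, 86, 102, 108, 110, 109, 111, 108, 112, 134, 173, 190, 188]
mouth row [189, 191, 190, 189, 189, 190, 186, 174, 149, 123, 115, 112, 103, 84, 57, 29, 31, 28] [38, 38, 33, 50, 56, 66, 70, 72, 87, 126, 167, 185, 189, 188, 191, 188, 189, 189, 189, 189, 188, 188, 189, 189]
fin near (array([ 0.49085665, -0.1353728 ,  0.1856786 ]), [np.float64(3.778115225675417e-05), np.float64(3.778115225693471e-05)])
```

View pics/wrist2.png

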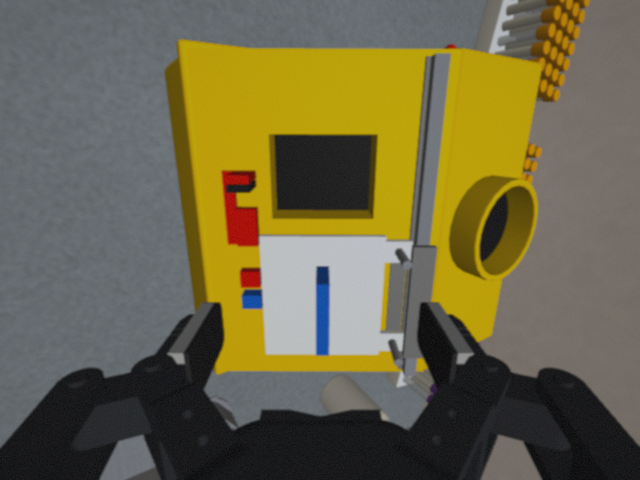

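The second wrist view shows the fin's top face from (322,284) to (322,355), the plate's left edge x≈260–266, the mouth at rows 134–218, and the neck rim ellipse at about (508,228).

```bash
cat > m.py <<'E'
from h import *
a=load('wrist1');b=load('wrist2')
P={}
def t(n,u,v):
    P[n],e=tri((a,u),(b,v)); print(n,P[n].round(4),round(e[0]*1e3,2))
t('fn',(322.5,288),(322,354.7)); t('ff',(323.3,205.7),(322.3,283.8))
t('pnl',(262.2,297),(265.8,354)); t('pfl',(255.4,162),(259.6,236))
t('mfl',(266.3,46.8),(269.2,134)); t('mfr',(380.8,47),(376.5,134.2)); t('mnl',(270,143.3),(272.5,218.4)); t('mnr',(377.7,143.4),(373.2,218.5))
m=(P['mfl']+P['mfr']+P['mnl']+P['mnr'])/4
y=(P['mfl']+P['mfr']-P['mnl']-P['mnr'])/2; x=(P['mfr']+P['mnr']-P['mfl']-P['mnl'])/2
print('mouth',m,'y',np.linalg.norm(y),'x',np.linalg.norm(x)); z=np.cross(x,y); z/=np.linalg.norm(z)
print('tilt',np.degrees(np.arccos(z[2])),'yaw',np.degrees(np.arctan2(-y[0],y[1])),np.degrees(np.arctan2(x[1],x[0])))
f=P['ff']-P['fn'];print('fin len',np.linalg.norm(f),'yaw',np.degrees(np.arctan2(-f[0],f[1])),'pitch',f[2])
D=DR.as_matrix(); O=m-.045*D[:,1]; print('deck O',O)
for k in P: print(k,'deck',(D.T@(P[k]-O)).round(4))
fin=(P['ff']+P['fn'])/2-.009*D[:,2]; print('FIN',fin,D.T@(fin-O))
E
python3 m.py
```

```text
fn [ 0.4911 -0.1355  0.1854] 0.04
ff [ 0.4776 -0.0774  0.1848] 0.1
pnl [ 0.4741 -0.1662  0.1294] 0.05
pfl [ 0.4485 -0.0588  0.1296] 0.1
mfl [0.443  0.0187 0.1281] 0.05
mfr [0.5073 0.0342 0.1709] 0.38
mnl [ 0.4565 -0.0435  0.131 ] 0.14
mnr [ 0.521  -0.0276  0.1739] 0.05
mouth [ 0.48196732 -0.00455453  0.15096869] y 0.06351122990950954 x 0.07895154435291674
tilt 32.976100556462875 yaw 12.371059455611315 13.709699557472849
fin len 0.05961168100422414 yaw 13.101780473239838 pitch -0.0006164784290525471
deck O [ 0.49262504 -0.04827424  0.15096869]
fn deck [-0.0006 -0.0844  0.0409]
ff deck [-0.0004 -0.0248  0.0401]
pnl deck [-0.0504 -0.1101  0.0061]
pfl deck [-0.0497  0.0002  0.0059]
mfl deck [-0.0395  0.0768 -0.0022]
mfr deck [ 0.0392  0.0766 -0.001 ]
mnl deck [-0.0394  0.0132  0.0011]
mnr deck [0.0397 0.0134 0.0022]
FIN [ 0.48895487 -0.10533778  0.17744656] [-0.00045401 -0.05457079  0.03150583]
```

Everything fits the deck model: mouth 79 × 64 mm, plate edges at z≈6 mm, fin top at z≈40.5 mm, fin at deck y −54.6. Next I estimate the keeper and work out the grasp move.

```bash
sed -i "s/'z',13.7/'z',13.4/" h.py; cat >> m.py <<'E'
t('stepnear',(237,171.7),(242,245)); t('bumpR',(236.5,201.5),(241.5,269.5)); t('bumpL',(237,218),(242,285.7));t('blk',(235,95),(240.5,182))
t('wallfar',(235,84),(239,172))
for k in ('stepnear','bumpR','bumpL','blk','wallfar'): print(k,'deck',(D.T@(P[k]-O)).round(4))
delta(fin,TR); delta(fin+.05*D[:,2],TR)
E
python3 m.py | tail -8
```

```text
wallfar [ 0.4235 -0.0123  0.1334] 0.58
stepnear deck [-0.0633 -0.007   0.0077]
bumpR deck [-0.0665 -0.0303  0.0021]
bumpL deck [-0.0653 -0.0416  0.0092]
blk deck [-0.0586  0.0442  0.0179]
wallfar deck [-0.0591  0.051   0.0163]
d [-0.0549  0.0024  0.1037] rv [0.0003 0.0004 0.0042]
d [-0.0549  0.0025  0.0537] rv [0.0003 0.0004 0.0042]
```

```bash
python3 inch.py '{"sx": [-0.0549, -0.0549, -0.0549, -0.0549, -0.0549, -0.0549, -0.0549, -0.0549, -0.0549, -0.0549], "sy": [0.0025, 0.0025, 0.0025, 0.0025, 0.0025, 0.0025, 0.0025, 0.0025, 0.0025, 0.0025], "sz": [0.03, 0.06, 0.085, 0.1037, 0.1037, 0.1037, 0.1037, 0.1037, 0.1037, 0.1037], "wx": [0, 0, 0, 0, 0, 0, 0, 0, 0, 0], "wy": [0, 0, 0, 0, 0, 0, 0, 0, 0, 0], "wz": [0.0042, 0.0042, 0.0042, 0.0042, 0.0042, 0.0042, 0.0042, 0.0042, 0.0042, 0.0042], "finger_gap": [0.5, 0.5, 0.5, 0.5, 0.5, 0.0, 0.0, 0.0, 0.0, 0.0]}' 40
python3 m.py | tail -2
```

```text
time: 3.12
eef_pos: [0.488, -0.1049, 0.1775]
tcp_rot: [0.595, 0.755, 0.215, 0.171]
contact_force: [-7.7, -2.9, 1.7]
opening: 0.108
finger_force: 42.5
d [-0.0007  0.0007  0.0005] rv [-0.0013  0.001   0.0028]
d [-0.0007  0.0006 -0.0495] rv [-0.0013  0.001   0.0028]
```

```bash
python3 inch.py '{"sx": [0, 0, 0, 0], "sy": [-0.001, -0.001, -0.001, -0.001], "sz": [-0.004, -0.008, -0.013, -0.013], "wx": [0, 0, 0, 0], "wy": [0, 0, 0, 0], "wz": [0, 0, 0, 0], "finger_gap": [0, 0, 0, 0]}' 60
python3 - <<'E'
from h import *
s=ctrl.get_state();D=DR.as_matrix();O=np.array([.49262504,-.04827424,.15096869])
print(D.T@(s['eef_pos']-O),D.T@s['contact_force'])
E
```

```text
time: 3.62
eef_pos: [0.4813, -0.1059, 0.1879]
tcp_rot: [0.595, 0.755, 0.217, 0.171]
contact_force: [4.0, -1.7, -4.8]
opening: 0.106
finger_force: 61.2
[-0.00109889 -0.05342455  0.04425108] [ 0.46406953 -2.54763102 -5.89181503]
```

```bash
cat > st.py <<'E'
from h import *
s=ctrl.get_state();D=DR.as_matrix();O=np.array([.49262504,-.04827424,.15096869])
print('deck',(D.T@(s['eef_pos']-O)).round(4),'F',(D.T@s['contact_force']).round(1), s['finger_force'])
E
python3 inch.py '{"sx": [0.003, 0.006, 0.009, 0.012], "sy": [0, 0, 0, 0], "sz": [0, 0, 0, 0], "wx": [0, 0, 0, 0], "wy": [0, 0, 0, 0], "wz": [0, 0, 0, 0], "finger_gap": [0, 0, 0, 0]}'|tail -3; python3 st.py
```

```text
contact_force: [4.5, -1.9, -4.8]
opening: 0.102
finger_force: 61.2
deck [-0.0011 -0.0413  0.0439] F [ 0.8 -2.8 -6.1] 61.22879147529602
```

```bash
python3 inch.py '{"sx": [0.008, 0.016, 0.024, 0.032, 0.040, 0.048, 0.056, 0.062, 0.066, 0.066], "sy": [0, 0, 0, 0, 0, 0, 0, 0, 0, 0], "sz": [0, 0, 0, 0, 0, 0, 0, 0, 0, 0], "wx": [0, 0, 0, 0, 0, 0, 0, 0, 0, 0], "wy": [0, 0, 0, 0, 0, 0, 0, 0, 0, 0], "wz": [0, 0, 0, 0, 0, 0, 0, 0, 0, 0], "finger_gap": [0, 0, 0, 0, 0, 0, 0, 0, 0, 0]}'|tail -3; python3 st.py; python3 - <<'E'
from h import *
snap('wrist','wrist3')
E
```

```text
contact_force: [5.2, 1.3, -4.3]
opening: 0.104
finger_force: 61.2
deck [-0.0012  0.0252  0.044 ] F [ 2.3  0.1 -6.5] 61.22949957847595
```

View pics/wrist3.png

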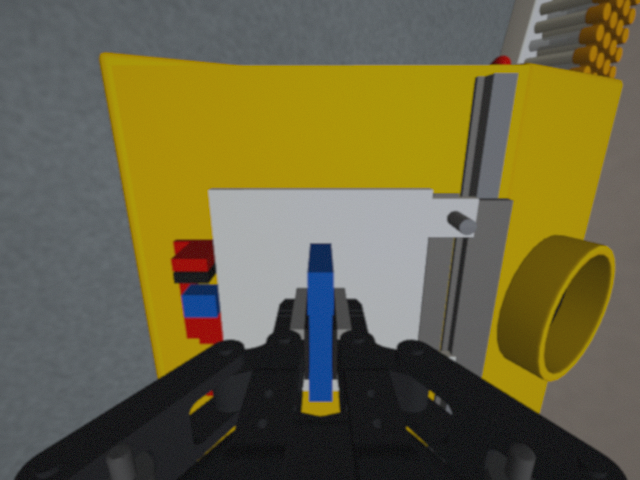

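The hatch is lifted and past the bump. The blue lug (200,300) is just short of the black rubber face (195,278). I'll feel forward in 1 mm rows.

```bash
python3 inch.py '{"sx": [0.001, 0.002, 0.003, 0.004], "sy": [0, 0, 0, 0], "sz": [0, 0, 0, 0], "wx": [0, 0, 0, 0], "wy": [0, 0, 0, 0], "wz": [0, 0, 0, 0], "finger_gap": [0, 0, 0, 0]}'|tail -3; python3 st.py
```

```text
contact_force: [5.4, -2.2, -5.1]
opening: 0.106
finger_force: 61.2
deck [-0.0013  0.0285  0.044 ] F [ 1.4 -3.4 -6.9] 61.21865630149841
```

```bash
python3 inch.py '{"sx": [0.001, 0.002, 0.002], "sy": [0, 0, 0], "sz": [0, 0, 0], "wx": [0, 0, 0], "wy": [0, 0, 0], "wz": [0, 0, 0], "finger_gap": [0, 0, 0]}'|tail -3; python3 st.py
```

```text
contact_force: [4.9, -1.4, -5.3]
opening: 0.104
finger_force: 61.2
deck [-0.0013  0.0305  0.044 ] F [ 1.  -2.5 -6.8] 61.208481788635254
```

```bash
python3 inch.py '{"sx": [0.001, 0.002, 0.002], "sy": [0, 0, 0], "sz": [0, 0, 0], "wx": [0, 0, 0], "wy": [0, 0, 0], "wz": [0, 0, 0], "finger_gap": [0, 0, 0]}'|tail -3; python3 st.py
```

```text
contact_force: [4.8, -0.8, -4.6]
opening: 0.101
finger_force: 61.2
deck [-0.0013  0.0326  0.044 ] F [ 1.4 -1.9 -6.3] 61.20397925376892
```

```bash
python3 inch.py '{"sx": [0.0005, 0.001, 0.001], "sy": [0, 0, 0], "sz": [0, 0, 0], "wx": [0, 0, 0], "wy": [0, 0, 0], "wz": [0, 0, 0], "finger_gap": [0, 0, 0]}'|tail -3; python3 st.py
```

```text
contact_force: [5.5, -3.0, -5.9]
opening: 0.107
finger_force: 61.1
deck [-0.0013  0.0332  0.0441] F [ 0.8 -4.2 -7.5] 61.13459229469299
```

```bash
python3 inch.py '{"sx": [0.0005, 0.001, 0.001], "sy": [0, 0, 0], "sz": [0, 0, 0], "wx": [0, 0, 0], "wy": [0, 0, 0], "wz": [0, 0, 0], "finger_gap": [0, 0, 0]}'|tail -3; python3 st.py
```

```text
contact_force: [5.5, -4.9, -5.8]
opening: 0.103
finger_force: 61.0
deck [-0.0013  0.0337  0.0441] F [ 0.5 -6.  -7.2] 61.02641701698303
```

```bash
python3 inch.py '{"sx": [0.001, 0.001], "sy": [0, 0], "sz": [0, 0], "wx": [0, 0], "wy": [0, 0], "wz": [0, 0], "finger_gap": [0, 0]}'|tail -3; python3 st.py
```

```text
contact_force: [5.2, -5.5, -5.6]
opening: 0.102
finger_force: 61.0
deck [-0.0013  0.0343  0.0441] F [ 0.2 -6.6 -6.7] 60.974271297454834
```

```bash
python3 inch.py '{"sx": [-0.001, -0.002, -0.0035, -0.0035], "sy": [0, 0, 0, 0], "sz": [0, 0, 0, 0], "wx": [0, 0, 0, 0], "wy": [0, 0, 0, 0], "wz": [0, 0, 0, 0], "finger_gap": [0, 0, 0, 0]}'|tail -3; python3 st.py
```

```text
contact_force: [4.4, 1.6, -4.1]
opening: 0.101
finger_force: 61.2
deck [-0.0013  0.0328  0.044 ] F [ 1.8  0.5 -6. ] 61.18775010108948
```

```bash
python3 inch.py '{"sx": [-0.001, -0.001, -0.001, -0.001, -0.001], "sy": [0, 0, 0, 0, 0], "sz": [0.003, 0.006, 0.009, 0.0125, 0.0125], "wx": [0, 0, 0, 0, 0], "wy": [0, 0, 0, 0, 0], "wz": [0, 0, 0, 0, 0], "finger_gap": [0, 0, 0, 0, 0]}'|tail -3; python3 st.py;python3 - <<'E'
from h import *
c=snap('wrist','wrist4'); cv2.imwrite('pics/w4c.png',cv2.resize(c['pixels'][200:400,120:340,::-1],None,fx=2.5,fy=2.5))
E
```

```text
contact_force: [-4.4, 1.3, 3.4]
opening: 0.102
finger_force: 62.8
deck [-0.0012  0.0318  0.032 ] F [-1.5  2.2  5. ] 62.83889293670654
```

View pics/w4c.png

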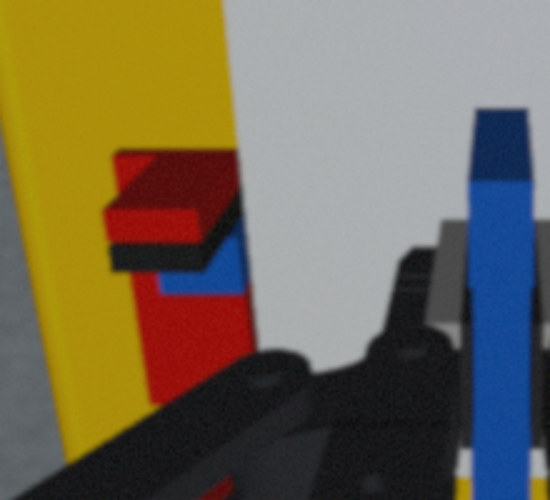

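The crop shows the lug at about (200,265), dropped below the step top and tucked against the rubber. z is back at the grasp height with +5 N of support, so the hatch is home. Now I release, retreat and go to a hover over the cap.

```bash
python3 inch.py '{"sx": [0, 0, 0, 0, 0, 0], "sy": [0, 0, 0, 0, 0, 0], "sz": [0, 0, 0, -0.05, -0.1, -0.12], "wx": [0, 0, 0, 0, 0, 0], "wy": [0, 0, 0, 0, 0, 0], "wz": [0, 0, 0, 0, 0, 0], "finger_gap": [0.5, 0.5, 0.6, 0.7, 1, 1]}'|tail -3; python3 - <<'E'
from h import *
snap('wrist','wrist5')
def down(yaw): # tool y at yaw, z down
    y=np.array([np.cos(yaw),np.sin(yaw),0]);z=np.array([0,0,-1.]);x=np.cross(y,z); return R.from_matrix(np.c_[x,y,z])
r=down(np.radians(40)); print(r.as_matrix()[:,0]); delta([.425,.356,.2],r); delta([.425,.356,.2],down(np.radians(-140)))
print(ctrl.get_state()['qpos'])
# plate far edge check: home hatch y
E
```

```text
contact_force: [0.5, 0.2, -0.6]
opening: 0.999
finger_force: 0.0
[-0.64278761  0.76604444  0.        ]
d [0.3793 0.0491 0.1276] rv [ 0.5525  0.1359 -0.4498]
d [0.3793 0.0491 0.1276] rv [ 0.1839 -0.7474  2.5858]
[-0.5761147  -0.71018993  2.41641746  0.45406758  1.06735493 -0.95933107]
```

```bash
python3 inch.py '{"sx": [0.06, 0.12, 0.18, 0.24, 0.3, 0.36, 0.3793, 0.3793, 0.3793], "sy": [0.008, 0.016, 0.024, 0.032, 0.04, 0.047, 0.0491, 0.0491, 0.0491], "sz": [0.01, 0.02, 0.045, 0.07, 0.1, 0.12, 0.1276, 0.1276, 0.1276], "wx": [0.08, 0.18, 0.28, 0.37, 0.46, 0.5525, 0.5525, 0.5525, 0.5525], "wy": [0.02, 0.04, 0.07, 0.09, 0.11, 0.1359, 0.1359, 0.1359, 0.1359], "wz": [-0.07, -0.15, -0.23, -0.30, -0.38, -0.4498, -0.4498, -0.4498, -0.4498], "finger_gap": [1, 1, 1, 1, 1, 1, 1, 1, 1]}'; python3 - <<'E'
from h import *
snap('wrist','wrist6')
E
python3 inch.py '{"sx": [-0.05, -0.05, -0.05], "sy": [0, 0, 0], "sz": [0, 0, 0], "wx": [0, 0, 0], "wy": [0, 0, 0], "wz": [0, 0, 0], "finger_gap": [1, 1, 1]}'|head -2;python3 - <<'E'
from h import *
snap('wrist','wrist7')
for f in ('wrist6','wrist7'):
    c=load(f);hsv=cv2.cvtColor(c['pixels'],cv2.COLOR_RGB2HSV);H,S,V=[hsv[...,i].astype(int) for i in range(3)]
    for m,a in dict(red=((H<8)|(H>172))&(S>130)&(V>90),yel=(H>20)&(H<32)&(S>130)).items():
        n,l,st,ce=cv2.connectedComponentsWithStats(a.astype(np.uint8)); 
        for i in range(1,n):
            if st[i,4]>150:
                cn=cv2.findContours((l==i).astype(np.uint8),0,2)[0][0]
                print(f,m,st[i],ce[i].round(1),cv2.approxPolyDP(cn,3,True)[:,0].tolist() if m=='red' else cv2.fitEllipse(cv2.convexHull(cn)))
E
```

```text
time: 10.78
eef_pos: [0.4235, 0.3571, 0.1959]
tcp_rot: [0.422, 0.907, -0.0, -0.004]
contact_force: [-0.9, 0.4, 0.0]
opening: 1.0
finger_force: 0.0
time: 11.2
eef_pos: [0.4561, 0.3184, 0.1968]
wrist6 red [315 195  15  63 689] [321.8 226.1] [[315, 198], [319, 256], [324, 257], [329, 256], [324, 195]]
wrist6 yel [ 268  164  110  107 8325] [322.1 216.1] ((322.0954895019531, 217.02145385742188), (106.70477294921875, 109.55414581298828), 89.07746124267578)
wrist6 yel [  99  435   62   45 1880] [130.3 461.4] ((116.55819702148438, 637.559326171875), (97.05707550048828, 409.6165466308594), 4.830066204071045)
wrist7 red [313 136  17  64 751] [321.5 167.6] [[322, 136], [313, 139], [318, 196], [327, 199], [326, 148]]
wrist7 yel [ 265  104  115  117 9658] [321.6 161.3] ((321.5411682128906, 161.78404235839844), (114.87202453613281, 117.29173278808594), 3.0344595909118652)
wrist7 yel [102 351  42  27 597] [121.6 364.4] ((121.94596099853516, 364.4755554199219), (21.935312271118164, 43.19120788574219), 62.51090621948242)
wrist7 yel [ 203  382   71   49 1521] [234.1 406.5] ((235.25253295898438, 404.7556457519531), (46.88523864746094, 70.49645233154297), 107.74773406982422)
wrist7 yel [  98  435   63   45 1890] [130.3 461.2] ((171.71218872070312, -50.265167236328125), (136.70700073242188, 967.241455078125), 0.0)
```

View pics/wrist6.png

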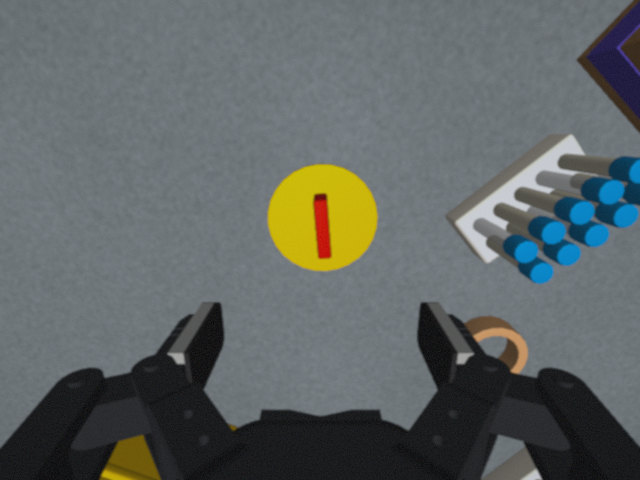

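The wrist view shows the cap disc centred at (322,217) with the red bar from (321,203) to (324,257). The tape and rack are well off to the right and clear of the grasp.

```bash
cat >> h.py <<'E'
def down(yaw):
    y=np.array([np.cos(yaw),np.sin(yaw),0]);z=np.array([0,0,-1.]);x=np.cross(y,z); return R.from_matrix(np.c_[x,y,z])
E
python3 - <<'E'
from h import *
a=load('wrist6');b=load('wrist7')
p,e=tri((a,(322.1,217)),(b,(321.5,161.8))); print('disc',p,e)
n,e=tri((a,(324,257)),(b,(322.6,198))); print('near',n,e)
for c,u in ((a,(320.5,202.5)),(b,(317.8,140))):
    q=plane(c,u,.048); v=plane(c,(324,257) if c is a else (322.6,198),.048)-q; print('far',q,np.linalg.norm(v),np.degrees(np.arctan2(v[1],v[0])), (q+v/2))
for c,u in ((a,(322.1,217)),(b,(321.5,161.8))): print(plane(c,u,.013))
E
```

```text
disc [0.42349282 0.36027296 0.01352133] [np.float64(7.342460975451545e-06), np.float64(7.3424609754666855e-06)]
near [0.4406636  0.34162512 0.05229419] [np.float64(0.000419099328740332), np.float64(0.0004190993287403195)]
far [0.40898748 0.3753186  0.048     ] 0.047893814860325325 -46.32857675445798 [0.42552334 0.35799752 0.048     ]
far [0.4086345  0.37333947 0.048     ] 0.04586313589405802 -45.300407617954455 [0.42476433 0.35703961 0.048     ]
[0.42358329 0.36017905 0.013     ]
[0.4235168  0.36023536 0.013     ]
```

```bash
python3 - <<'E'
from h import *
delta([.4233,.3602,.038],down(np.radians(44.2)))
E
```

```text
d [0.0514 0.0019 0.1591] rv [-0.0013 -0.0078 -0.0732]
```

```bash
python3 inch.py '{"sx": [0.03, 0.0514, 0.0514, 0.0514, 0.0514, 0.0514], "sy": [0.001, 0.0019, 0.0019, 0.0019, 0.0019, 0.0019], "sz": [0.04, 0.08, 0.12, 0.145, 0.1591, 0.1591], "wx": [0, -0.0013, -0.0013, -0.0013, -0.0013, -0.0013], "wy": [0, -0.0078, -0.0078, -0.0078, -0.0078, -0.0078], "wz": [-0.03, -0.0732, -0.0732, -0.0732, -0.0732, -0.0732], "finger_gap": [0.6, 0.6, 0.6, 0.6, 0.5, 0.5]}'; python3 - <<'E'
from h import *
delta([.4233,.3602,.038],down(np.radians(44.2)))
E
```

```text
time: 12.0
eef_pos: [0.4226, 0.3604, 0.037]
tcp_rot: [0.388, 0.921, -0.001, -0.001]
contact_force: [0.1, -0.1, -0.6]
opening: 0.497
finger_force: 0.0
d [-0.0006  0.0003 -0.001 ] rv [-0.0022 -0.0004  0.0015]
```

```bash
python3 inch.py '{"sx": [0, 0, 0, 0, 0, 0, 0, 0, 0, 0], "sy": [0, 0, 0, 0, 0, 0, 0, 0, 0, 0], "sz": [-0.001, -0.001, -0.001, -0.001, -0.03, -0.08, -0.13, -0.18, -0.23, -0.265], "wx": [0, 0, 0, 0, 0, 0, 0, 0, 0, 0], "wy": [0, 0, 0, 0, 0, 0, 0, 0, 0, 0], "wz": [0, 0, 0, 0, 0, 0, 0, 0, 0, 0], "finger_gap": [0, 0, 0, 0, 0, 0, 0, 0, 0, 0]}' 60
python3 - <<'E'
from h import *
a=load('wrist1');b=load('wrist2')
# neck rim: yellow annulus; crop for pixel-level rim fitting
for f in ('wrist1','wrist2','top0','wrist5'):
    c=load(f); g=c['pixels']; 
    x0,y0,x1,y1={'wrist1':(440,85,570,230),'wrist2':(430,160,560,290),'top0':(310,185,370,240),'wrist5':(430,100,640,400)}[f]
    k=max(1,int(400/(y1-y0))); cv2.imwrite(f'pics/n_{f}.png',cv2.resize(g[y0:y1,x0:x1,::-1],None,fx=k,fy=k)); print(f,k)
im=[cv2.resize(cv2.imread(f'pics/n_{f}.png'),(390,400)) for f in ('wrist1','wrist2')]
cv2.imwrite('pics/nn.png',np.hstack(im))
E
```

```text
time: 13.25
eef_pos: [0.4236, 0.3606, 0.305]
tcp_rot: [0.389, 0.921, 0.001, 0.001]
contact_force: [-0.3, 0.2, -2.2]
opening: 0.129
finger_force: 60.2
wrist1 2
wrist2 3
top0 7
wrist5 1
```

View pics/nn.png

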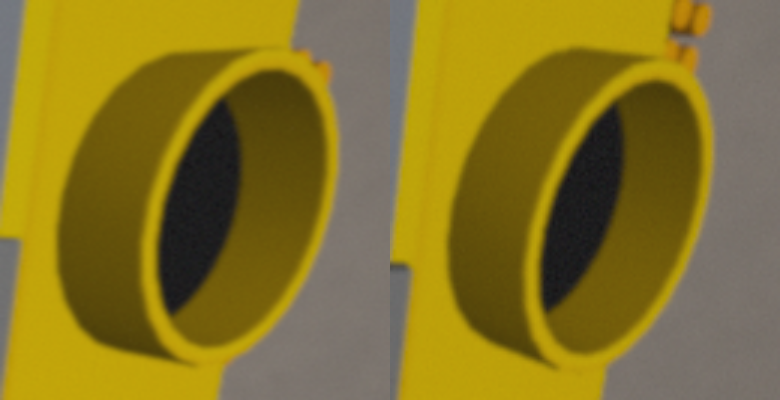

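The cap is lifted (−2 N extra). The paired crops show the neck rim clearly: its inner opening is centred at about (245,205) in the left crop and (625,215) in the right. I'll fit the inner rim.

```bash
python3 - <<'E'
from h import *
from scipy.optimize import least_squares
C={};B={'wrist1':((455,95,570,225),(515,165)),'wrist2':((445,165,560,290),(510,232)),'top0':((305,180,375,245),(339,212))}
for f,((x0,y0,x1,y1),(u,v)) in B.items():
    c=load(f); hsv=cv2.cvtColor(c['pixels'],cv2.COLOR_RGB2HSV); V=hsv[...,2]
    m=np.zeros(V.shape,np.uint8); m[y0:y1,x0:x1]=(V[y0:y1,x0:x1]<150)
    n,l,st,ce=cv2.connectedComponentsWithStats(m,connectivity=4); i=l[v,u]; print(f,st[i])
    cn=cv2.convexHull(cv2.findContours((l==i).astype(np.uint8),0,1)[0][0]); e=cv2.fitEllipse(cn); print(e)
    pts=cv2.ellipse2Poly((0,0),(1,1),0,0,360,1) 
    th=np.linspace(0,2*np.pi,73); A=np.radians(e[2]); w,h=e[1][0]/2,e[1][1]/2
    P=np.c_[e[0][0]+w*np.cos(th)*np.cos(A)-h*np.sin(th)*np.sin(A), e[0][1]+w*np.cos(th)*np.sin(A)+h*np.sin(th)*np.cos(A)]
    for z in (.215,.225,.235):
        X=np.array([plane(c,p,z)[:2] for p in P]); r=least_squares(lambda q:np.hypot(*(X-q[:2]).T)-q[2],[*X.mean(0),.038]); print(z,r.x.round(4),'res',np.abs(r.fun).max().round(4))
    C[f]=(c,e[0])
print(tri(C['wrist1'],C['wrist2']),tri(C['wrist1'],C['wrist2'],C['top0']))
E
```

```text
wrist1 [ 492  110   57  101 4219]
((519.9695434570312, 159.65139770507812), (51.49843978881836, 103.90119171142578), 16.05706214904785)
0.215 [ 0.643  -0.0139  0.0407] res 0.0002
0.225 [ 0.6241 -0.0167  0.0381] res 0.0002
0.235 [ 0.6052 -0.0196  0.0354] res 0.0002
wrist2 [ 479  186   55   89 3455]
((506.1941223144531, 229.80963134765625), (46.59035110473633, 93.92233276367188), 20.772794723510742)
0.215 [ 0.6437 -0.0178  0.0407] res 0.0002
0.225 [ 0.624  -0.0168  0.0381] res 0.0002
0.235 [ 0.6042 -0.0157  0.0354] res 0.0002
top0 [322 196  34  33 877]
((338.59423828125, 211.8072509765625), (32.92616653442383, 33.523162841796875), 93.39678192138672)
0.215 [ 0.6251 -0.0186  0.0377] res 0.0001
0.225 [ 0.6236 -0.0185  0.0374] res 0.0001
0.235 [ 0.622  -0.0184  0.0371] res 0.0001
(array([ 0.62057292, -0.01581797,  0.22523834]), [np.float64(1.2974785745198813e-05), np.float64(1.2974785745285399e-05)]) (array([ 0.62343424, -0.0166418 ,  0.22381481]), [np.float64(0.0012573949770908607), np.float64(0.0006837313537924964), np.float64(0.0019331376529621847)])
```

```bash
python3 - <<'E'
from h import *
delta([.624,-.0167,.305],down(np.radians(44.2)))
E
```

```text
d [-4.101e-01 -1.198e-01  1.000e-04] rv [0.0016 0.0007 0.001 ]
```

```bash
python3 inch.py '{"sx": [-0.03, -0.08, -0.13, -0.18, -0.23, -0.28, -0.33, -0.375, -0.4101, -0.4101], "sy": [-0.009, -0.023, -0.038, -0.053, -0.067, -0.082, -0.096, -0.11, -0.1198, -0.1198], "sz": [0, 0, 0, 0, 0, 0, 0, 0, 0, 0], "wx": [0, 0, 0, 0, 0, 0, 0, 0, 0.0016, 0.0016], "wy": [0, 0, 0, 0, 0, 0, 0, 0, 0.0007, 0.0007], "wz": [0, 0, 0, 0, 0, 0, 0, 0, 0.001, 0.001], "finger_gap": [0, 0, 0, 0, 0, 0, 0, 0, 0, 0]}' 60
python3 inch.py '{"sx": [0, 0], "sy": [0, 0], "sz": [0, 0], "wx": [0, 0], "wy": [0, 0], "wz": [0, 0], "finger_gap": [0, 0]}' | head -3
python3 - <<'E'
from h import *
delta([.624,-.0167,.305],down(np.radians(44.2)))
c=snap('wrist','wrist8'); snap('top','top1'); s=ctrl.get_state()
hsv=cv2.cvtColor(c['pixels'],cv2.COLOR_RGB2HSV);H,S,V=[hsv[...,i].astype(int) for i in range(3)]
E
```

```text
time: 14.5
eef_pos: [0.6241, -0.0191, 0.3013]
tcp_rot: [0.391, 0.92, -0.001, -0.002]
contact_force: [0.0, 0.3, -1.2]
opening: 0.126
finger_force: 60.4
time: 14.75
eef_pos: [0.6234, -0.0156, 0.3025]
tcp_rot: [0.389, 0.921, -0.001, -0.001]
d [-0.0013 -0.0003 -0.0025] rv [-0.0024 -0.0012  0.0013]
```

View pics/wrist8.png

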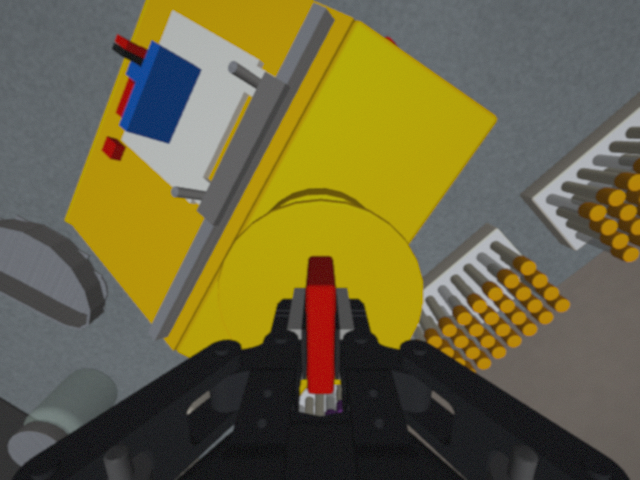

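The hatch covers the mouth and the cap disc is held level over the neck, with the rim edge just visible at (320,192). I'll lower it.

```bash
python3 inch.py '{"sx": [-0.0013, -0.0013, -0.0013, -0.0013, -0.0013, -0.0013], "sy": [-0.0003, -0.0003, -0.0003, -0.0003, -0.0003, -0.0003], "sz": [0.01, 0.02, 0.028, 0.034, 0.037, 0.037], "wx": [0, 0, 0, 0, 0, 0], "wy": [0, 0, 0, 0, 0, 0], "wz": [0, 0, 0, 0, 0, 0], "finger_gap": [0, 0, 0, 0, 0, 0]}' 
python3 - <<'E'
from h import *
delta([.624,-.0167,.255],down(np.radians(44.2)))
E
```

```text
time: 15.6
eef_pos: [0.6245, -0.0179, 0.2655]
tcp_rot: [0.389, 0.921, -0.001, -0.001]
contact_force: [0.3, -0.1, -1.1]
opening: 0.13
finger_force: 60.4
d [0.0012 0.0006 0.0105] rv [-0.0025 -0.0009 -0.0001]
```

```bash
python3 inch.py '{"sx": [0.0006, 0.0006, 0.0006, 0.0006, 0.0006], "sy": [0.0003, 0.0003, 0.0003, 0.0003, 0.0003], "sz": [0.002, 0.004, 0.006, 0.007, 0.007], "wx": [0, 0, 0, 0, 0], "wy": [0, 0, 0, 0, 0], "wz": [0, 0, 0, 0, 0], "finger_gap": [0, 0, 0, 0, 0]}' 
python3 inch.py '{"sx": [0, 0, 0, 0], "sy": [0, 0, 0, 0], "sz": [0.001, 0.002, 0.003, 0.003], "wx": [0, 0, 0, 0], "wy": [0, 0, 0, 0], "wz": [0, 0, 0, 0], "finger_gap": [0, 0, 0, 0]}'
```

```text
time: 16.23
eef_pos: [0.6242, -0.0172, 0.2585]
tcp_rot: [0.389, 0.921, -0.001, -0.001]
contact_force: [1.0, 0.3, -1.4]
opening: 0.125
finger_force: 60.4
time: 16.73
eef_pos: [0.6243, -0.0172, 0.2574]
tcp_rot: [0.389, 0.921, -0.001, -0.0]
contact_force: [-4.9, 1.2, 5.0]
opening: 0.13
finger_force: 61.1
```

```bash
python3 inch.py '{"sx": [0.0007, 0.0007], "sy": [-0.0007, -0.0007], "sz": [0, 0], "wx": [0, 0], "wy": [0, 0], "wz": [0, 0], "finger_gap": [0, 0]}'; python3 inch.py '{"sx": [0.0004, 0.0004], "sy": [-0.0004, -0.0004], "sz": [0.001, 0.001], "wx": [0, 0], "wy": [0, 0], "wz": [0, 0], "finger_gap": [0, 0]}'; python3 - <<'E'
from h import *
snap('side','side2');c=load('side2'); cv2.imwrite('pics/s2c.png',cv2.resize(c['pixels'][170:280,250:390,::-1],None,fx=5,fy=5,interpolation=cv2.INTER_CUBIC))
E
```

```text
time: 16.98
eef_pos: [0.6242, -0.0173, 0.2574]
tcp_rot: [0.389, 0.921, -0.0, 0.001]
contact_force: [-0.5, 0.5, 4.8]
opening: 0.133
finger_force: 61.3
time: 17.23
eef_pos: [0.6242, -0.0172, 0.2574]
tcp_rot: [0.389, 0.921, -0.0, 0.002]
contact_force: [-0.1, 0.8, 7.0]
opening: 0.129
finger_force: 61.6
```

View pics/s2c.png

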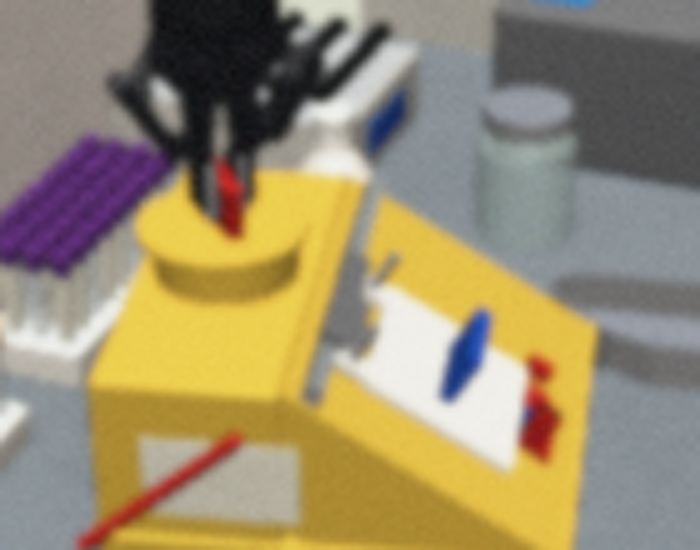

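Contact is firm and unchanged in z under 5–7 N, and the side crop shows the disc flat on the neck. (That was my 11th picture, one over the limit, so I'll view no more and check numerically.) Now I'll release and retreat, fitting the cap from two wrist views.

```bash
python3 inch.py '{"sx": [0, 0, 0, 0, 0, 0, 0, 0, -0.03, -0.03], "sy": [0, 0, 0, 0, 0, 0, 0, 0, 0, 0], "sz": [-0.002, -0.002, -0.002, -0.002, -0.002, -0.04, -0.09, -0.13, -0.15, -0.15], "wx": [0, 0, 0, 0, 0, 0, 0, 0, 0, 0], "wy": [0, 0, 0, 0, 0, 0, 0, 0, 0, 0], "wz": [0, 0, 0, 0, 0, 0, 0, 0, 0, 0], "finger_gap": [0, 0.3, 0.5, 0.6, 0.6, 0.8, 1, 1, 1, 1]}'; python3 - <<'E'
from h import *
snap('wrist','wrist9')
E
python3 inch.py '{"sx": [-0.05, -0.09, -0.09], "sy": [0, 0, 0], "sz": [0, 0, 0], "wx": [0, 0, 0], "wy": [0, 0, 0], "wz": [0, 0, 0], "finger_gap": [1, 1, 1]}'|head -2;python3 - <<'E'
from h import *
from scipy.optimize import least_squares
snap('wrist','wrist10')
for f in ('wrist9','wrist10'):
    c=load(f);hsv=cv2.cvtColor(c['pixels'],cv2.COLOR_RGB2HSV);H,S,V=[hsv[...,i].astype(int) for i in range(3)]
    m=((H<8)|(H>172))&(S>130)&(V>60); n,l,st,ce=cv2.connectedComponentsWithStats(m.astype(np.uint8))
    print(f,[(st[i].tolist(),ce[i].round(1).tolist()) for i in range(1,n) if st[i,4]>60], 'expected bar top',proj(c,(.624,-.0167,.265)),proj(c,(.624,-.0167,.231)))
    m=((H>100)&(H<130)&(S>120)); n,l,st,ce=cv2.connectedComponentsWithStats(m.astype(np.uint8)); print(' blue',[(st[i].tolist(),ce[i].round(1).tolist()) for i in range(1,n) if st[i,4]>60])
E
```

```text
time: 18.52
eef_pos: [0.645, -0.0397, 0.4068]
tcp_rot: [0.39, 0.921, -0.001, 0.001]
contact_force: [-0.5, 0.0, -0.8]
opening: 1.001
finger_force: 0.0
time: 18.95
eef_pos: [0.7068, -0.1044, 0.4004]
wrist9 [([169, 25, 26, 19, 138], [180.7, 34.5]), ([166, 57, 18, 33, 289], [174.2, 73.5]), ([154, 105, 16, 16, 153], [161.3, 112.8]), ([315, 161, 12, 65, 772], [320.5, 193.1])] expected bar top [320.27727981 192.47919805] [320.24746827 185.45896788]
 blue [([175, 29, 57, 75, 2477], [202.4, 66.3])]
wrist10 [([141, 15, 17, 18, 176], [149.2, 23.5]), ([315, 32, 15, 81, 1120], [322.3, 71.1])] expected bar top [322.00439983  68.26989443] [321.9754124   75.76669968]
 blue [([0, 395, 32, 38, 111], [16.0, 415.5])]
```

```bash
python3 - <<'E'
from h import *
a=load('wrist9');b=load('wrist10')
for c,r in ((a,range(158,176)),(a,range(218,232)),(b,range(28,42)),(b,range(92,118))):
    print(r,[c['pixels'][i,316:326,0].mean().round().astype(int).item() for i in r])
for c,rs in ((a,(180,220)),(b,(40,95))):
    for r in rs: x=np.where((c['pixels'][r,:,0]>90)&(c['pixels'][r,:,1]<60))[0]; x=x[(x>300)&(x<345)]; print(r,x.min(),x.max())
E
```

```text
range(158, 176) [176, 143, 107, 96, 113, 146, 172, 184, 188, 188, 188, 188, 188, 188, 188, 187, 187, 187]
range(218, 232) [181, 181, 182, 181, 181, 181, 179, 170, 164, 174, 186, 189, 190, 190]
range(28, 42) [199, 198, 191, 184, 189, 196, 199, 201, 200, 200, 201, 200, 201, 201]
range(92, 118) [203, 203, 202, 203, 202, 203, 203, 203, 202, 202, 202, 203, 202, 203, 202, 202, 202, 194, 173, 140, 102, 105, 151, 188, 201, 202]
180 314 326
220 315 326
40 315 329
95 316 329
```

```bash
python3 - <<'E'
from h import *
a=load('wrist9');b=load('wrist10')
f,e=tri((a,(320,162.8)),(b,(322,31)));n,e2=tri((a,(320.7,226)),(b,(322.5,110.7)))
m=(f+n)/2; print(f,e[0],n,e2[0],'len',np.linalg.norm(f-n),'mid',m,'bar top z expected seated .265; tilt deg',np.degrees(np.arcsin((f-n)[2]/np.linalg.norm(f-n))),'dxy mm',(m[:2]-[.624,-.0167])*1e3)
print('dist from wrist-measured neck',np.linalg.norm(m[:2]-[.624,-.0167]))
c=load('wrist5');D=DR.as_matrix();O=np.array([.49262504,-.04827424,.15096869])
hsv=cv2.cvtColor(c['pixels'],cv2.COLOR_RGB2HSV);H,S=hsv[...,0].astype(int),hsv[...,1]
k,l,st,ce=cv2.connectedComponentsWithStats(((H>100)&(H<130)&(S>120)).astype(np.uint8))
for i in range(1,k):
    if st[i,4]>60:
        print('blue',st[i],ce[i].round(1))
for y in (.029,.031,.033): print(y,'down: fin near-end top',proj(c,O+D@[0,y-.03,.041]).round(1),'base far',proj(c,O+D@[0,y+.03,.007]).round(1),'lifted near',proj(c,O+D@[0,y-.03,.050]).round(1),'base',proj(c,O+D@[0,y+.03,.016]).round(1))
print(ctrl.get_state()['contact_force'])
E
```

```text
[ 6.07888103e-01 -2.32816077e-04  2.64087596e-01] 9.45308990897929e-05 [ 0.64354868 -0.03636212  0.26497304] 1.953936403372964e-05 len 0.05077191149759406 mid [ 0.62571839 -0.01829747  0.26453032] bar top z expected seated .265; tilt deg -0.9992661557831248 dxy mm [ 1.71839072 -1.59746631]
dist from wrist-measured neck 0.0023462236216629092
blue [312 194  12  83 979] [317.5 235.3]
blue [238 220  20  17 232] [248.  230.2]
0.029 down: fin near-end top [318.2 280.3] base far [318.3 194.9] lifted near [318.2 285.4] base [318.3 197.1]
0.031 down: fin near-end top [318.2 277.9] base far [318.3 192.5] lifted near [318.2 283. ] base [318.3 194.6]
0.033 down: fin near-end top [318.2 275.5] base far [318.3 190. ] lifted near [318.2 280.6] base [318.3 192.1]
[-0.41951733  0.58336942 -0.16720545]
```

Bar top is at 0.2645 m (seated would be 0.265), tilted about 1° and centred within about 2.4 mm. The hatch fin is at y≈0.030 and fits the down pose. The robot is clear.

```bash
python3 -c "
from h import *
print(sign_off())"
```

```text
the job is handed in; nothing more can be done
None
```

The job is handed in but no verdict came back: by my measurements the hatch is down in the keeper's pocket and the cap is seated level on the neck, both released; I viewed 11 pictures, one over the limit of 10.

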